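Sweep stray tealights into the bamboo tray

TASK

Tidy the display shelf: with the closed fingers, sweep the three loose tealights along the shelf and in through the open side of the bamboo tray, until all three stand wholly inside it. Do not pick any of them up or tip them over, and leave the gift box, teapot, cake stands, dish, teacup and tea tin where they are.

Things in the scene. Friction and masses are not known exactly. Their poses are not given: they have to be found in the camera images.
- tray: Bamboo tray fixed to the shelf (it does not move), with walls on three sides and one open side. Inside 150 x 150 mm; walls 8 mm thick and 24 mm high. Its floor lies level with the shelf: less than 1 mm thick, with no step at the open side. Origin: middle of the inner floor, at shelf height. Its -x axis points out of the open side, +x to the wall opposite, y across it; z up. The open side faces roughly to the robot's right
- tray_mouth (a point): Middle of the tray's open side, on the shelf: 75 mm along the tray's -x from its origin. The inner walls stand 75 mm to either side of it
- tealight0: Tealight candle: round aluminium cup filled with white wax, 38 mm across, 16 mm high, about 16 g, standing loose on the shelf (height 0) and slides easily. Origin: centre of its underside; z up
- tealight1: Tealight candle: round aluminium cup filled with white wax, 38 mm across, 16 mm high, about 16 g, standing loose on the shelf (height 0) and slides easily. Origin: centre of its underside; z up
- tealight2: Tealight candle: round aluminium cup filled with white wax, 38 mm across, 16 mm high, about 16 g, standing loose on the shelf (height 0) and slides easily. Origin: centre of its underside; z up
- gift_box: Bystander: closed gold aluminium gift box with a red band, 114 x 174 x 75 mm high; stands loose. Origin: centre of its underside
- teapot: Bystander: blue porcelain teapot, body 124 mm across, 122 mm high, spout and handle reach 100 mm to either side of its axis; stands loose. Origin: centre of its underside
- cake_stand_right: Bystander: clear acrylic cake stand, plate 180 mm across, 70 mm high, at the far right of the shelf; stands loose. Origin: centre of its underside
- cake_stand_left: Bystander: the same clear acrylic cake stand at the far left of the shelf; stands loose. Origin: centre of its underside
- jade_dish: Bystander: small jade-green ceramic dish, 64 mm across, 22 mm high, on the robot's side of the tealights; stands loose. Origin: centre of its underside
- teacup: Bystander: blue porcelain teacup without handle, 68 mm across, 55 mm high, beyond the tealights; stands loose. Origin: centre of its underside
- tea_tin: Bystander: green tea tin, 70 mm across, 110 mm high; stands loose. Origin: centre of its underside
There are look-alikes about, which are no part of the job. Leave any brown look-alike of the tealight1 alone.

How it is judged:
By the outcome, as a careful person would: the job done as asked, in the order asked, and still so for the second after the job is handed in, with the robot touching nothing.
It also fails if it takes over 64 s, if anything falls off the work surface, if the arm or the gripper's body presses on something with over 40 N, if the wrist force passes 120 N, or if a joint passes its speed limit or range.

ROBOT

A 6-joint arm with a two-finger parallel gripper is mounted at the origin on the work surface. World frame = base frame: x ahead of the robot, y to its left, z up, the work surface at z = 0. Lengths are in m, angles in rad, forces in N, time in s.
With the tool pointing down it reaches from about 0.35 to 0.725 m from the base axis. Payload 6 kg.
Tool frame: the origin (TCP) lies midway between the tips of the shut fingers; the grasp point (between the pads) lies 19 mm behind it (ctrl.tcp_to_grasp is the y of the grasp point in the tool frame, in m); y points along the fingers, x is the direction in which the jaws open and shut, and the axes are right-handed (so a half turn about y gives the same grasp; the last joint's range is limited). The gripper opens to 85 mm and grips with 20 to 120 N. Pads are 22 mm wide; open, the fingers measure 114 mm over their backs; the gripper's body (76 mm by 85 mm) begins 54 mm behind the grasp point. The pads swing forward as they close: fully open they stand 13 mm farther back than shut.
Start: joints at [1.624, 0.04, 0.085, 0, -1.615, -0.334], TCP at [0.166, 0.576, 0.231] pointing down, gripper open.
Joint ranges: [-2.56, 2.56], [-1.29, 2.01], [-1.08, 1.49], [-3.29, 1.98], [-2.81, -0.18], [-2.99, 2.99]. Speed limits (rad/s): [2.57, 2.57, 3.01, 3.14, 3.14, 3.14].

INTERFACE

Orientations are given as [roll, pitch, yaw] about the fixed x, y, z axes, in that order (R = Rz(yaw) Ry(pitch) Rx(roll)).
In Python, from workcell import ctrl, kinematics, sensors, optics, regions_of, landmark_of gives the robot as it stands. Calls block until the motion is done:
- ctrl.reach(position, orientation): joint-space move of the TCP to a pose.
- ctrl.movel(position, speed=0.15, attitude=None): straight line of the TCP; attitude=None keeps the orientation; speed is the mean speed in m/s.
- ctrl.movej(angles): joint-space move.
- ctrl.move_gripper(opening, newtons=None): opening from 0.0 (shut) to 1.0 (fully open); newtons is the grip in N (None keeps the last); returns when the fingers have stopped.
- ctrl.hold(seconds).
- kinematics.ik(position, orientation): joint angles nearest the present ones, or None.
- sensors.get_state(): the state.
- optics.read_camera(name): name is "side" or "top"; returns a dict with "frame" (480x640x3 uint8, red, green, blue), "fovy" (degrees; the focal length in pixels is half the picture's height over the tangent of half this angle, whatever the lens; pixels are square), "cx", "cy" (the principal point, pixels), "k1" (the pictures are not rectified: a ray, as slopes to the right and down, at radius r is drawn at 1 + k1 r^2 times it, then the intrinsics apply), "xyz" and "rotation" of the camera in the world. Camera axes: x right, y down, z forward; pixel columns grow to the right and rows downward; lengths in m; the calibration is good to about 2 mm. A picture is of the moment at which its call begins. There is no depth.
A pose or a line that the arm cannot do raises ctrl.IKError and nothing moves.
- ctrl.close_job(): hands the job in, once; it reports no verdict.
Trained networks look in a picture, given as the dict that the camera call returned (one of the last four; its "shot" number tells which), for a name from the list of things; names that differ only in an ending like _2 or _b are one class to them, and where a whole thing is asked for, a point or a joint stands for the part that bears it (a point fixed in the world has none). Each returns a list of dicts, best first, with "conf" (0 to 1); they miss things now and then, are a little off and sometimes report something else, mostly with a low value. They report only what shows in the picture. A call takes as long as a camera call. They do not tell look-alikes from the thing itself.
- regions_of(name, picture): "pixels" (480x640 bool, what is visible of it).
- landmark_of(name, picture): "location" ([x, y, z] in m, in world coordinates, good to about 4 mm: a listed point, or the origin of a listed thing).
The state is a dict: "clock": time; "joints": joint angles; "qvel": joint speeds; "joint_torque": joint torques, N m; "eef_pos": TCP position; "orientation": TCP orientation; "force": force on the tool from outside, world axes, zero at the start; "wrist_torque": the same for the moment, N m; "finger_gap": opening from 0.0 (shut) to 1.0 (fully open).
Only numpy, scipy, OpenCV 4.12 (cv2) and the standard library are available. Lean on these libraries where they do the work, as an engineer would, in place of code of your own. Each camera call takes 0.05 s, during which the arm holds its last target.

## Working session

There is one attempt and no reset: what is moved stays moved. The work goes in short steps, each a Python script; the robot and the scene stay as the last script left them, time stands still between calls to the robot, and variables do not carry over. Pictures are saved under pics/ and viewed, and the job is handed in when it is done.

```bash
mkdir -p pics; ls
python3 - <<'E'
from workcell import ctrl, kinematics, sensors, optics, regions_of, landmark_of
import cv2
s=sensors.get_state();print(s['clock'],s['eef_pos'],s['orientation'])
P={}
for c in ['top','side']:
    p=optics.read_camera(c);P[c]=p
    cv2.imwrite(f'pics/{c}0.png',p['frame'][:,:,::-1])
    print(c,p['fovy'],p['cx'],p['cy'],p['k1'],p['xyz'],p['rotation'])
for n in ['tray','tray_mouth','tealight0','gift_box','teapot','jade_dish','teacup','tea_tin','cake_stand_left']:
    for c in ['top','side']:
        print(n,c,[(round(d['conf'],2),[round(float(v),3) for v in d['location']]) for d in landmark_of(n,P[c])])
print(sensors.get_state()['clock'])
E
```

```text
pics
0.0 [0.1660899  0.5762219  0.23031637] [-1.57071066e+00 -1.68659341e-03 -1.85155422e+00]
top 43.01295722942656 312.52468025936474 242.35068788299134 -0.11032098628069455 [ 0.46244113 -0.0189625   1.45389029] [-3.07509852  0.01278326 -1.5608918 ]
side 56.86611560245018 314.48509563429917 243.91902112114275 -0.014730489997307989 [-0.00144    -0.8356711   0.72824344] [-2.177785    0.01447334 -0.60517282]
tray top [(0.92, [0.516, 0.239, 0.005])]
tray side []
tray_mouth top [(0.96, [0.514, 0.16, 0.004]), (0.48, [0.611, 0.476, 0.004])]
tray_mouth side [(0.59, [0.518, 0.16, 0.002])]
tealight0 top [(0.72, [0.542, -0.112, -0.001]), (0.64, [0.713, -0.214, -0.0]), (0.55, [0.634, -0.167, 0.001]), (0.54, [0.458, -0.144, -0.003]), (0.27, [0.769, 0.124, 0.002])]
tealight0 side [(0.77, [0.458, -0.14, -0.001]), (0.72, [0.631, -0.166, 0.002]), (0.69, [0.544, -0.109, 0.002])]
gift_box top [(0.59, [0.399, -0.444, 0.002])]
gift_box side [(0.95, [0.399, -0.449, 0.003])]
teapot top [(0.76, [0.771, 0.127, 0.002])]
teapot side [(0.55, [0.77, 0.122, 0.002]), (0.42, [0.516, 0.158, -0.001]), (0.16, [0.544, -0.11, -0.001])]
jade_dish top []
jade_dish side [(0.67, [0.376, -0.075, 0.001]), (0.17, [0.456, -0.144, -0.002])]
teacup top [(0.78, [0.725, -0.082, -0.0])]
teacup side []
tea_tin top [(0.83, [0.429, 0.459, 0.0])]
tea_tin side [(0.8, [0.434, 0.458, -0.002])]
cake_stand_left top [(0.84, [0.609, 0.474, 0.005]), (0.23, [0.374, -0.074, -0.005])]
cake_stand_left side [(0.93, [0.613, 0.474, -0.001])]
1.0
```

View pics/top0.png

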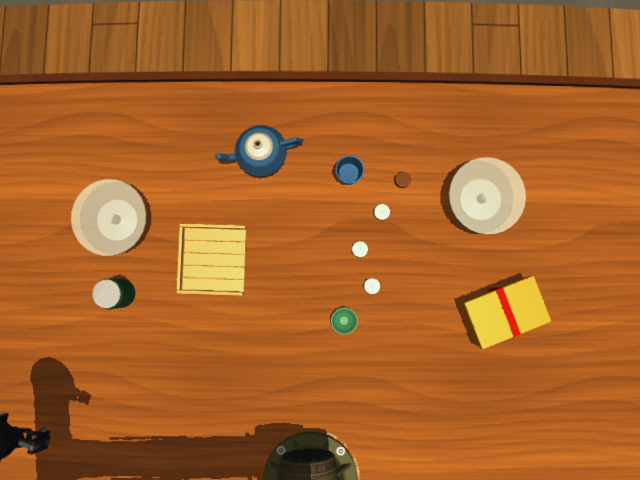

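View pics/side0.png

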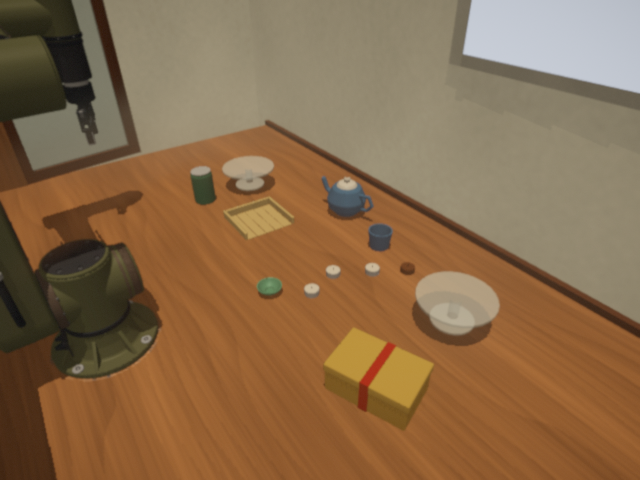

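Top view: the white tealights are at px (382,212), (360,249) and (372,286), with the brown look-alike at (402,180). The tray is at (212,260), open to the right. The dish is at (344,321) and the cup at (349,170). Next I refine the positions by ray-casting the network regions.

```bash
cat > h.py <<'E'
from workcell import ctrl, kinematics, sensors, optics, regions_of, landmark_of
import cv2, numpy as np
from scipy.spatial.transform import Rotation as Ro
def world(p,uv,z):
    f=240/np.tan(np.radians(p['fovy'])/2)
    K=np.array([[f,0,p['cx']],[0,f,p['cy']],[0,0,1]])
    u=cv2.undistortPoints(np.array(uv,float).reshape(-1,1,2),K,np.array([p['k1'],0,0,0.]))[:,0]
    rot=np.array(p['rotation']); R=rot if rot.shape==(3,3) else Ro.from_euler('xyz',rot).as_matrix()
    d=np.c_[u,np.ones(len(u))]@R.T; o=np.array(p['xyz'])
    return o+d*((z-o[2])/d[:,2])[:,None]
def lights(c='top'):
    p=optics.read_camera(c); out=[]
    for d in regions_of('tealight0',p):
        m=d['pixels']; v,u=np.nonzero(m)
        if len(u)<20: continue
        w=world(p,[[u.mean(),v.mean()]],0.014)[0]
        col=np.median(p['frame'][m],axis=0)
        out.append((round(d['conf'],2),len(u),w[:2].round(4).tolist(),col.astype(int).tolist()))
    return p,out
E
python3 - <<'E'
from h import *
for c in ['top','side']:
    p,o=lights(c); print(c,*o,sep='\n')
    for n in ['tray','cake_stand_right','jade_dish','teacup']:
        for d in regions_of(n,p)[:1]:
            v,u=np.nonzero(d['pixels']); 
            print(n,d['conf'],len(u),world(p,[[u.mean(),v.mean()]],0.015)[0].round(3))
            if n=='tray':
                b=cv2.boxPoints(cv2.minAreaRect(np.c_[u,v].astype(np.float32))); print(world(p,b,0.024).round(3))
im=p['frame']
p=optics.read_camera('top'); cv2.imwrite('pics/tray.png',cv2.resize(p['frame'][210:310,160:400,::-1],None,fx=3.3,fy=3.3,interpolation=cv2.INTER_CUBIC))
for pos in [(.456,-.19,.1),(.64,-.212,.1),(.51,.22,.006),(.56,.22,.006)]:
  for y in (0,np.pi): print(pos,y,kinematics.ik(pos,[-np.pi/2,0,y]))
print(sensors.get_state()['clock'])
E
```

```text
top
(0.76, 196, [0.6324, -0.1627], [237, 245, 220])
(0.65, 159, [0.5431, -0.1095], [237, 245, 226])
(0.52, 219, [0.4571, -0.1403], [237, 245, 228])
(0.49, 207, [0.7107, -0.2128], [141, 78, 37])
tray 0.98 4670 [0.516 0.241 0.015]
[[0.432 0.321 0.024]
 [0.601 0.319 0.024]
 [0.597 0.157 0.024]
 [0.429 0.16  0.024]]
cake_stand_right 0.69 4646 [ 0.675 -0.415  0.015]
jade_dish 0.65 581 [ 0.373 -0.075  0.015]
teacup 0.79 676 [ 0.734 -0.086  0.015]
side
(0.74, 175, [0.6326, -0.1663], [178, 156, 127])
(0.71, 200, [0.4555, -0.1446], [179, 158, 129])
(0.61, 158, [0.7092, -0.217], [109, 66, 36])
(0.54, 165, [0.5421, -0.1139], [182, 161, 131])
tray 0.67 1862 [0.517 0.239 0.015]
[[0.437 0.329 0.024]
 [0.668 0.332 0.024]
 [0.583 0.129 0.024]
 [0.383 0.139 0.024]]
cake_stand_right 0.95 4067 [ 0.712 -0.377  0.015]
jade_dish 0.54 367 [ 0.38  -0.068  0.015]
teacup 0.6 552 [ 0.75  -0.062  0.015]
(0.456, -0.19, 0.1) 0 None
(0.456, -0.19, 0.1) 3.141592653589793 [ 1.42974593e-02 -2.25957917e-01 -4.02489111e-01  4.44089210e-16
 -1.39426513e+00 -1.42974593e-02]
(0.64, -0.212, 0.1) 0 None
(0.64, -0.212, 0.1) 3.141592653589793 [-2.41247008e-02  2.56825098e-01  8.57270912e-02  4.44089210e-16
 -1.39969832e+00  2.41247008e-02]
(0.51, 0.22, 0.006) 0 [ 0.76886671  0.01507842 -0.35795748  0.         -1.19776042  2.37272594]
(0.51, 0.22, 0.006) 3.141592653589793 [ 0.76886671  0.01507842 -0.35795748  0.         -1.19776042 -0.76886671]
(0.56, 0.22, 0.006) 0 [ 0.70703139  0.13495185 -0.231101    0.         -1.20474347  2.43456127]
(0.56, 0.22, 0.006) 3.141592653589793 [ 0.70703139  0.13495185 -0.231101    0.         -1.20474347 -0.70703139]
1.65
```

View pics/tray.png

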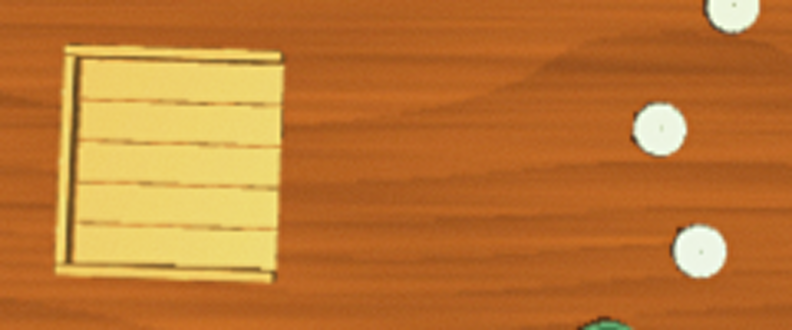

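```bash
cat >> h.py <<'E'
def push(start,end,stop_short=0.0,z=0.006,sp=0.1,gap=0.025,up=0.09,first=False,back=0.015):
    """push disc centre from start to end"""
    s=np.array(start,float);e=np.array(end,float);d=(e-s)/np.linalg.norm(e-s)
    yaw=np.arctan2(d[1],d[0])+np.pi/2   # tool z = -d, tool x across
    o=[-np.pi/2,0,(yaw+np.pi)%(2*np.pi)-np.pi]
    r=0.019+0.011
    a=s-d*(r+gap); b=e-d*r
    if first: ctrl.reach([*a,0.2],o)
    else: ctrl.reach([*a,up],o)
    ctrl.movel([*a,z],speed=0.15)
    c=s-d*(r+0.003)
    ctrl.movel([*b,z],speed=sp)
    f=sensors.get_state(); 
    ctrl.movel([*(b-d*back),z],speed=0.12)
    print('pushed',f['eef_pos'].round(4) if hasattr(f['eef_pos'],'round') else f['eef_pos'],f['force'],f['clock'])
def up(h=0.09):
    q=sensors.get_state()['eef_pos']; ctrl.movel([q[0],q[1],h],speed=0.2)
E
python3 - <<'E'
from h import *
ctrl.move_gripper(0.0)
push((0.457,-0.142),(0.467,0.06),first=True)
p,o=lights('top');print(*o,sep='\n');cv2.imwrite('pics/t1.png',p['frame'][:,:,::-1])
p,o=lights('side');print(*o,sep='\n');cv2.imwrite('pics/s1.png',p['frame'][:,:,::-1])
print(sensors.get_state()['clock'])
E
```

```text
pushed [0.4655 0.0298 0.006 ] [ 0.04239367  0.32166689 -0.69993393] 9.1833
(0.67, 219, [0.7101, -0.2132], [150, 83, 40])
(0.46, 211, [0.6329, -0.1637], [242, 248, 228])
(0.44, 165, [0.5442, -0.1116], [242, 249, 232])
(0.6, 157, [0.5413, -0.1141], [187, 168, 137])
(0.59, 170, [0.632, -0.1658], [185, 162, 133])
(0.51, 41, [0.4554, 0.054], [109, 97, 81])
9.6583
```

View pics/t1.png

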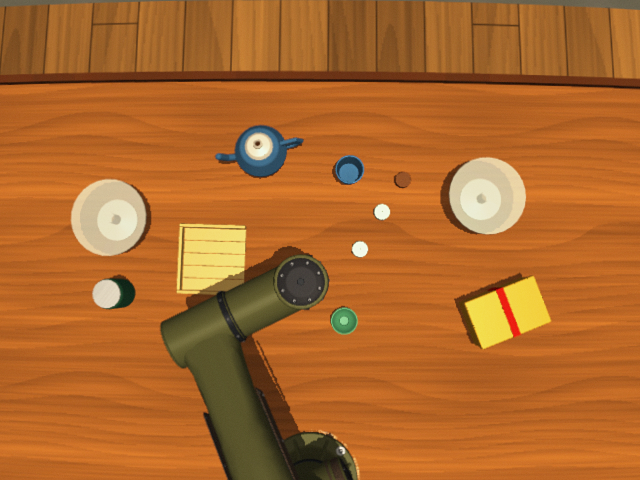

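View pics/s1.png

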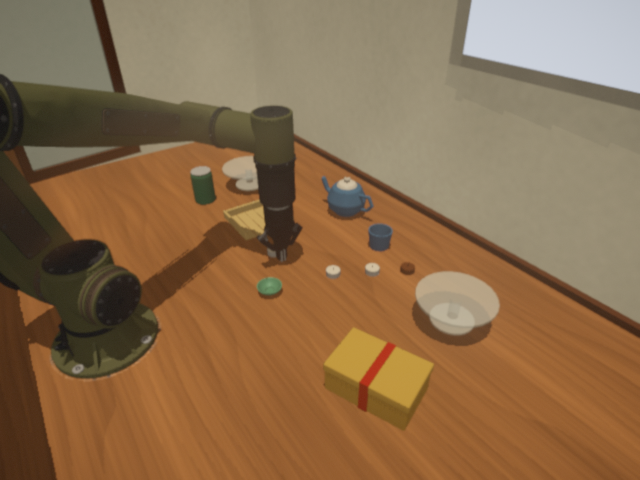

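Run:
```python
import cv2
im=cv2.imread('pics/s1.png');cv2.imwrite('pics/s1z.png',cv2.resize(im[180:310,200:360],None,fx=4.5,fy=4.5,interpolation=cv2.INTER_CUBIC))
```

```text
(no output)
```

View pics/s1z.png

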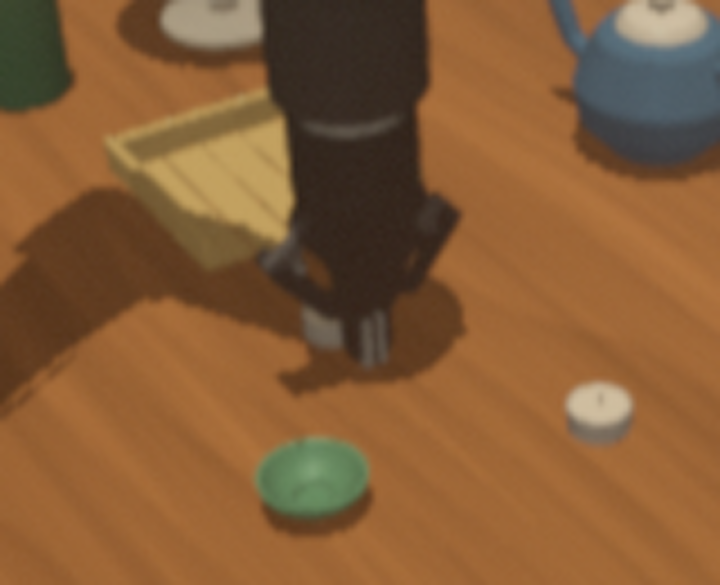

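Run:
```python
import numpy as np,cv2
from scipy.spatial.transform import Rotation as Ro
R=Ro.from_euler('xyz',[-2.177785,0.01447334,-0.60517282]).as_matrix();o=np.array([-0.00144,-0.8356711,0.72824344])
f=240/np.tan(np.radians(56.86611560245018)/2);K=np.array([[f,0,314.485],[0,f,243.919],[0,0,1]])
im=cv2.resize(cv2.imread('pics/s1.png')[180:310,200:360],None,fx=4.5,fy=4.5,interpolation=cv2.INTER_CUBIC)
t=np.linspace(0,2*np.pi,60)
for (x,y),col in [((.467,.06),(0,255,0)),((.460,.06),(255,0,255)),((.5425,-.112),(0,255,0))]:
  for z in (0,.016):
    P=np.c_[x+.019*np.cos(t),y+.019*np.sin(t),0*t+z]
    u,_=cv2.projectPoints(P,cv2.Rodrigues(R.T)[0],-R.T@o,K,np.array([-.01473,0,0,0]))
    u=(u[:,0]-[200,180]+.5)*4.5
    cv2.polylines(im,[u.astype(int)],True,col,1)
cv2.imwrite('pics/s1p.png',im)
```

```text
(no output)
```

View pics/s1p.png

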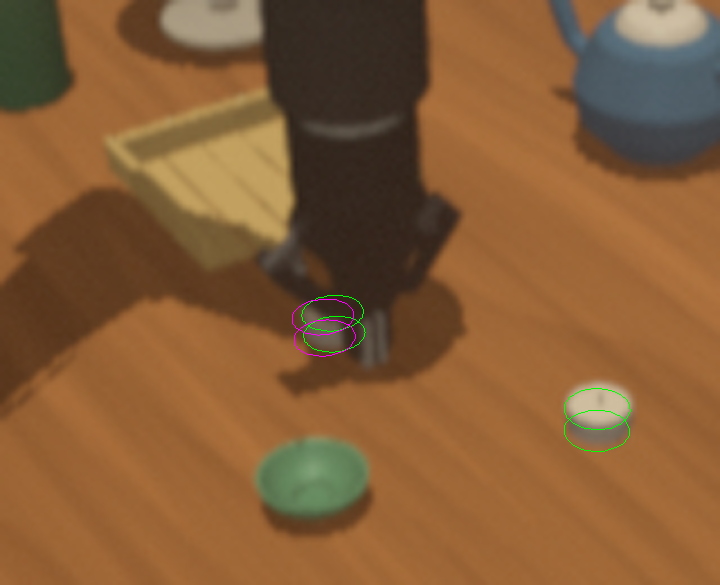

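The projected disc outline matches the visible edge at px (272,253), so the push ran straight. Finishing this light, then pushing the middle one.

Run:
```python
from h import *
ctrl.movel([0.4745,0.215,0.006],speed=0.1)
ctrl.movel([0.4735,0.195,0.006],speed=0.12)
up()
push((0.5425,-0.112),(0.520,0.245)); up(0.09)
o3=sensors.get_state()['orientation']
ctrl.reach([0.62,-0.22,0.12],[-np.pi/2,0,-np.pi+.15])
p,o=lights('top');print(*o,sep='\n');cv2.imwrite('pics/t2.png',p['frame'][:,:,::-1])
p,o=lights('side');print(*o,sep='\n');cv2.imwrite('pics/s2.png',p['frame'][:,:,::-1])
print(sensors.get_state()['clock'])
```

```text
pushed [0.5219 0.215  0.006 ] [ 0.53586073 -0.17438755  0.08722633] 18.75
(0.65, 83, [0.6243, -0.1612], [158, 142, 114])
(0.64, 224, [0.4752, 0.2465], [246, 249, 228])
(0.54, 168, [0.5201, 0.2468], [246, 249, 228])
(0.65, 179, [0.7087, -0.2144], [110, 67, 37])
(0.64, 187, [0.6307, -0.1664], [114, 99, 83])
(0.44, 108, [0.5195, 0.243], [186, 169, 130])
(0.43, 740, [0.4612, 0.5441], [62, 70, 46])
(0.41, 134, [0.477, 0.2426], [183, 162, 123])
21.3833
```

View pics/t2.png

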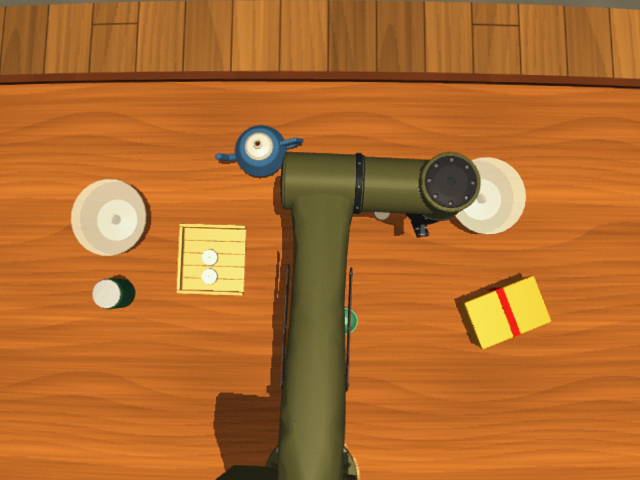

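View pics/s2.png

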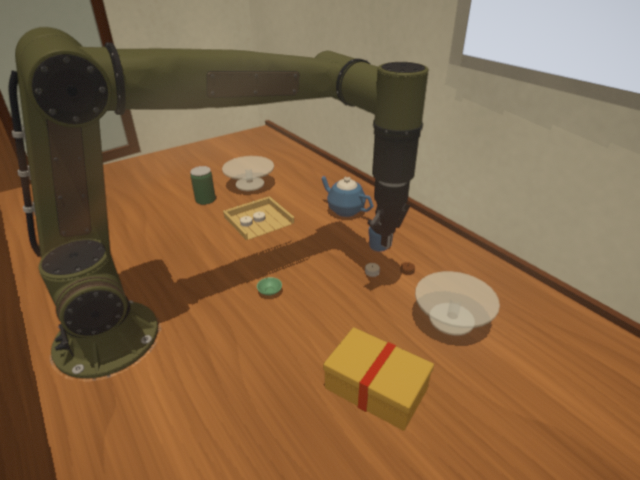

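Top view: both lights are inside the tray, at px (209,257) and (209,276), and nothing else has moved. A single straight line for the third would clip the wall end, so I'll push it in two segments.

Run:
```python
from h import *
push((0.632,-0.1645),(0.559,0.09),up=0.1)
p,o=lights('top');print(*o,sep='\n')
p,o=lights('side');print(*o,sep='\n');cv2.imwrite('pics/s3.png',p['frame'][:,:,::-1])
f=240/np.tan(np.radians(p['fovy'])/2);K=np.array([[f,0,p['cx']],[0,f,p['cy']],[0,0,1]])
R=Ro.from_euler('xyz',p['rotation']).as_matrix();oo=np.array(p['xyz'])
im=cv2.resize(p['frame'][150:280,220:380,::-1],None,fx=4.5,fy=4.5,interpolation=cv2.INTER_CUBIC)
t=np.linspace(0,2*np.pi,60)
for z in (0,.016):
    u,_=cv2.projectPoints(np.c_[.559+.019*np.cos(t),.09+.019*np.sin(t),0*t+z],cv2.Rodrigues(R.T)[0],-R.T@oo,K,np.array([p['k1'],0,0,0]))
    cv2.polylines(im,[((u[:,0]-[220,150]+.5)*4.5).astype(int)],True,(0,255,0),1)
cv2.imwrite('pics/s3p.png',im)
print(sensors.get_state()['clock'])
```

```text
pushed [0.5673 0.061  0.0059] [-0.12485537 -0.27669317 -0.09127271] 25.475
(0.59, 170, [0.7108, -0.2126], [155, 87, 42])
(0.19, 819, [0.5139, 0.2315], [230, 185, 90])
(0.61, 92, [0.5184, 0.2437], [120, 104, 85])
(0.55, 126, [0.4747, 0.243], [118, 101, 83])
(0.5, 113, [0.5573, 0.0858], [118, 102, 85])
(0.45, 157, [0.7082, -0.2157], [113, 69, 38])
25.95
```

View pics/s3p.png

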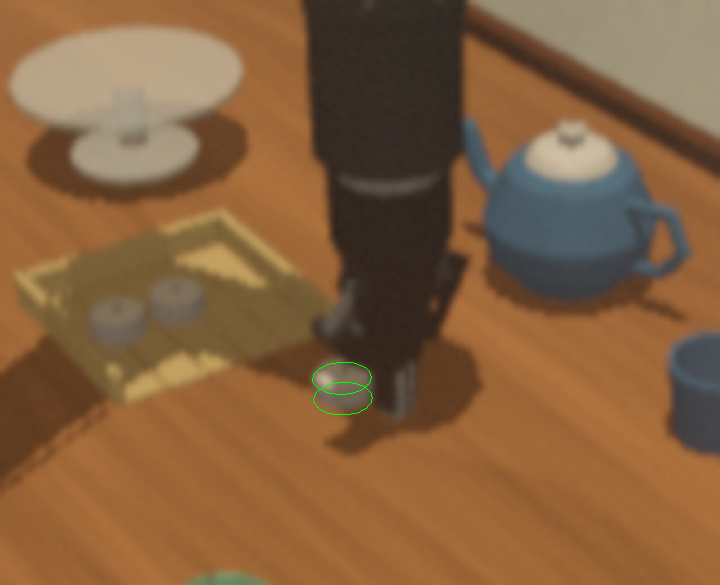

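The light sits where predicted, at about (0.559, 0.09). Final push along the tray axis.

Run:
```python
from h import *
up()
push((0.559,0.09),(0.5635,0.245),gap=0.02); up(0.1)
ctrl.reach([0.50,-0.2,0.2],[-np.pi/2,0,np.pi])
p,o=lights('top');print(*o,sep='\n');cv2.imwrite('pics/t4.png',p['frame'][:,:,::-1])
cv2.imwrite('pics/t4z.png',cv2.resize(p['frame'][210:310,160:280,::-1],None,fx=5,fy=5,interpolation=cv2.INTER_CUBIC))
for n in ['gift_box','teapot','jade_dish','teacup','tea_tin','cake_stand_left']:
    print(n,[(round(d['conf'],2),[round(float(v),3) for v in d['location']]) for d in landmark_of(n,p)][:1])
p,o=lights('side');print(*o,sep='\n');cv2.imwrite('pics/s4.png',p['frame'][:,:,::-1])
print(sensors.get_state()['clock'])
```

```text
pushed [0.5626 0.2146 0.006 ] [-0.69075886 -0.24728029 -0.45300868] 29.5167
(0.76, 187, [0.712, -0.2144], [152, 85, 41])
(0.62, 195, [0.5207, 0.2466], [243, 247, 223])
(0.51, 204, [0.475, 0.2466], [243, 247, 224])
(0.31, 413, [0.3733, -0.0819], [79, 146, 89])
gift_box [(0.77, [0.4, -0.446, -0.001])]
teapot [(0.56, [0.768, 0.124, 0.001])]
jade_dish [(0.93, [0.374, -0.074, -0.002])]
teacup [(0.97, [0.726, -0.082, 0.0])]
tea_tin [(0.75, [0.428, 0.458, 0.002])]
cake_stand_left [(0.61, [0.61, 0.477, 0.002])]
(0.66, 104, [0.4757, 0.2425], [187, 169, 134])
(0.62, 165, [0.709, -0.2158], [114, 69, 38])
32.45
```

View pics/t4z.png

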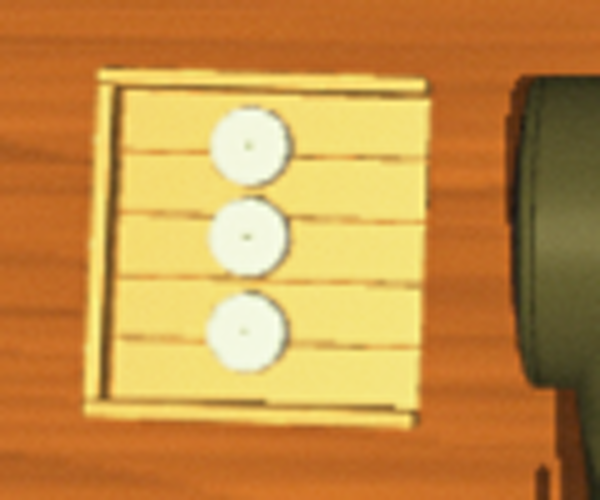

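View pics/s4.png

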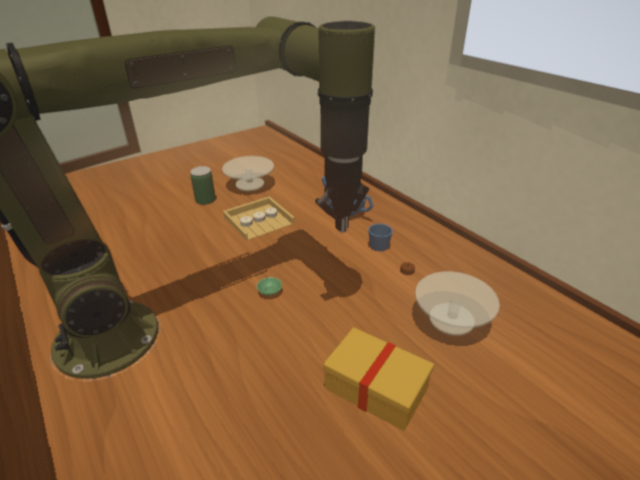

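View pics/t4.png

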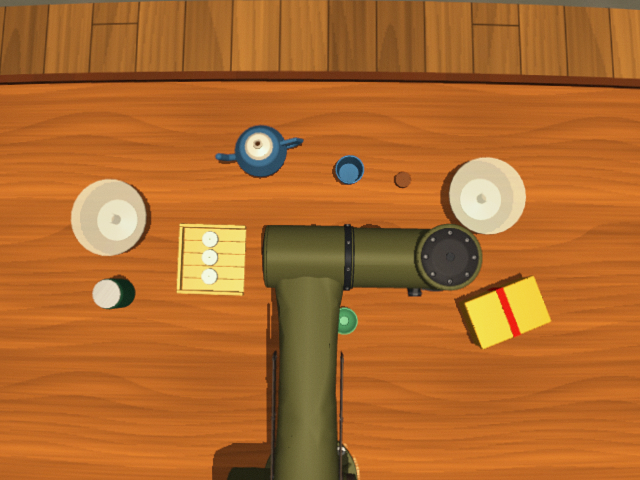

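The zoomed top view shows all three lights upright in a row well inside the tray (crop px (250,145), (248,237) and (247,331)). The bystanders and the brown disc haven't moved, and the arm is clear of everything.

```bash
python3 -c "
from workcell import ctrl
ctrl.close_job()"
```

```text
the job is handed in; nothing more can be done
```

All three white tealights are standing upright and wholly inside the tray, and the job is handed in at about 32 s of the 64 s allowed. I swept each one along the shelf with the closed fingers. The third took two straight strokes so it would not clip the end of the tray wall.

- **Tealights:** in the last top picture they stand in a row at about y = 0.246, clear of every wall and about 67 mm inside the mouth line.
- **Bystanders:** the gift box, teapot, dish, teacup, tea tin and left cake stand were measured within about 3 mm of where they started. The right cake stand was compared by eye only and shows no shift. The brown look-alike was not touched.
- **Check that disagreed:** in the last look the network missed the third tealight in the top picture and two of the three in the side picture. All three are plain to see in both pictures.

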